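# Gauge the tang bore of a handle blank

### The arm

A 6-joint arm with a two-finger parallel gripper is mounted at the origin on the work surface. World frame = base frame: x ahead of the robot, y to its left, z up, the work surface at z = 0. Lengths are in m, angles in rad, forces in N, time in s.
With the tool pointing down it reaches from about 0.3 to 0.875 m from the base axis. Payload 4.2 kg.
Tool frame: the origin (TCP) lies at the very end of the fingers, on their centre line; the grasp point (between the pads) lies 19 mm behind it; z points along the fingers, y is the line along which they close (so a half turn about z gives the same grasp; the last joint's range is limited). The gripper opens to 85 mm and grips with 20 to 120 N. Pads are 22 mm wide; open, the fingers measure 114 mm over their backs; the gripper's body (76 mm by 85 mm) begins 54 mm behind the grasp point. The pads swing forward as they close: fully open they stand 13 mm farther back than shut.
Start: joints at [1.277, 0.32, 1.565, -0, 1.257, -0.02], TCP at [0.155, 0.554, 0.231] pointing down, gripper open.
Joint ranges: [-3.11, 3.11], [-0.84, 2.01], [0.21, 2.61], [-1.34, 4.49], [0.05, 2.63], [-2.56, 2.56]. Speed limits (rad/s): [2.57, 2.57, 3.14, 3.14, 3.14, 3.14].

### API

Orientations are given as a unit quaternion [x, y, z, w].
In Python, from bench import * gives the robot as it stands.
- The arm moves only by the shell command python3 -m jog 'ROWS' [FORCE]. ROWS is JSON, a list of rows, each a list of 3 entries, a list of its own where there are three numbers: the turn, a rotation vector about the world's x, y, z in rad, then the shift along the world's x, y, z in m, then the opening, from 0 (shut) to 1 (fully open). A call has exactly 5 rows; each row shifts and turns the commanded pose from where the row before left it; what a row does not reach is not made up. A row lasts 1/12 s, in which the tool goes at most 41.7 mm and 7.16 degrees, less where a joint would pass 70% of its speed; a pose out of reach is approached as far as the arm can. A call with a gripper value outside its range is refused whole. The fingers move at their own pace and stop on an object; FORCE is the grip in N (left out, the last holds). Time passes only in rows, so rows that do not move let the fingers close, or fill a call up. It gives the time, the measured TCP pose, the force, the opening and the grip force at its end, in the units of the state.
- get_state(): the state, without advancing time (a new reading comes with each control period).
- read_camera(name): name is "scene" or "top" or "wrist"; returns a dict with "frame" (420x560x3 uint8, red, green, blue), "fx", "fy", "cx", "cy" (pixels), "R" (3x3) and "t" (3): a world point X has camera coordinates R X + t. Camera axes: x right, y down, z forward; pixel columns grow to the right and rows downward; lengths in m; the calibration is good to about 2 mm. The wrist camera is an equidistant fisheye: a pixel r from the principal point sees the ray r / f radians off the axis. A picture is of the moment at which its call begins. There is no depth.
- job_done(): hands the job in; it is judged then, once.
The state is a dict: "t": time; "q": joint angles; "joint_vel": joint speeds; "tau": joint torques, N m; "position": TCP position; "tool_rot": TCP orientation; "ft_force": force on the tool from outside, world axes, zero at the start; "wrist_torque": the same for the moment, N m; "grip_width": finger opening in m; "grip_force": force on a finger pad.
Only numpy, scipy, OpenCV 4.12 (cv2) and the standard library are available. Lean on these libraries where they do the work, as an engineer would, in place of code of your own. Each camera call takes 0.05 s, during which the arm holds its last target. There are 200 camera calls.

### The job

Check how deep the tang hole in the upright handle blank is drilled: take the depth rod by its knob out of the rack, slide it into the hole and feel it gently down, without ramming it, until it bottoms, and let go. Then take the reading: slide the pointer on the scale post up until its tip is level with the top face of the rod's knob, and leave both there, with everything else on the bench where it was.

Things in the scene. Friction and masses are not known exactly. Their poses are not given: they have to be found in the camera images.
- rod: the depth rod: plain steel shaft 12 mm in diameter and 110 mm long, foot bevelled 2 mm, with a turned wooden knob (cylinder 24 mm in diameter, 30 mm high) on top, 140 mm in all, 70 to 180 g. Stands loose and upright in the middle hole of the rack, its foot 20 mm above the bench. Origin at the centre of the foot; z runs up the shaft to the knob, whose middle is at z = 125 mm
- rod_top (a point): centre of the flat top face of the rod's knob, 140 mm from the foot
- rack: fixed wooden rack 220 x 60 x 45 mm (x, y, z), origin under its centre; the rod stands in its middle hole (15 mm wide, 25 mm deep, so lift the rod at least 30 mm to clear it). Two fixed gouge handles, 24 mm thick and reaching 162 mm above the bench, stand 85 mm either side of the rod along the rack's x axis: close the fingers along the rack's y
- jig: fixed gauging jig, origin on the bench under the bore, bore vertical. Plywood board 15 mm thick, x -55 to 55, y -55 to 215 mm; on it at x = y = 0 the square handle blank, 50 x 50 mm, its top 85 mm above the bench; at y = +110 mm the upright scale post, 14 mm in diameter, reaching 230 mm above the bench.
- bore_mouth (a point): centre of the hole in the blank's top: round, 14 mm wide, 3 mm bevel, blind; its depth, 34 to 66 mm, is to be felt. From 12 mm down a sprung plunger (about 5 N, towards jig -x) grips the rod, so it does not fall and takes about 2 to 7 N to slide. The bottom is hard and must not get more than 25 N: go down at about 10 mm/s and stop on a rise of about 10 N
- pointer (a joint): height of the pointer carriage on the scale post above its lowest place, m, 0 to 0.11, growing upwards. It slides with about 3 N friction and stays where it is left. At 0 the pointer's tip and tab centre are 100 mm above the bench; at the start it stands 0 to 20 mm up, below any right reading
- pointer_tip (a point): tip of the pointer, a 6 mm round steel needle that points from the post towards the bore axis (jig -y) and ends 33 mm short of it; moves with the carriage. Gripping the rod's knob with the fingers closing along the jig's x keeps them clear of it
- pointer_tab (a point): centre of the carriage's wooden grip tab, at the tip's height, 70 mm from the post on the far side from the bore (jig y = +180 mm): 14 mm thick along the jig's x, 30 mm along y, 34 mm high; pinch it from above across jig x
- offcut: bystander: wood chunk 35 x 30 x 22 mm on the jig's board beside the post; origin centre of underside
- gouge_a: bystander: gouge 200 mm long with 26 mm handle, lying near the robot's side of the jig; origin under its middle
- gouge_b: bystander: gouge 210 mm long, lying to the left of the jig; origin under its middle
- spoon: bystander: carved wooden spoon, 200 mm, lying beyond the jig; origin under its middle
- gourd: bystander: carved gourd, 72 mm wide, 112 mm high, standing at the left; origin centre of underside
- cup: bystander: small ceramic bowl, 64 mm wide, 35 mm high, beyond the rack; origin centre of underside
- mallet: bystander: wooden mallet 240 mm long lying right of the rack; origin under its middle
Not all that is in view belongs to the job. Leave any purple or turquoise look-alike of the rod alone.

How it is judged:
By the outcome, as a careful person would: the job done as asked, in the order asked, and still so for the second after the job is handed in, with the robot touching nothing.
It also fails if it takes over 72 s, if anything falls off the work surface, if the arm or the gripper's body presses on something with over 40 N, if the wrist force passes 120 N, or if a joint passes its speed limit or range.

## Working session

There is one attempt and no reset: what is moved stays moved. The work goes in short steps, Python scripts to look and compute and a shell command to move; the robot and the scene stay as the last step left them, time stands still between calls to the robot, and variables do not carry over. Pictures are saved under pics/ and viewed, at most 10 in all, crops included, and the job is handed in when it is done.

```bash
ls; mkdir -p pics; python3 - <<'E'
from bench import *
import cv2
for n in ("scene","top"):
    c=read_camera(n); cv2.imwrite(f"pics/{n}0.png",cv2.resize(c["frame"][:,:,::-1],(800,600),interpolation=cv2.INTER_CUBIC))
    import pickle; pickle.dump(c,open(f"{n}0.pkl","wb")); print(n,c["fx"],c["cx"],c["cy"],c["R"],c["t"])
s=get_state();print(s["t"],s["position"],s["tool_rot"],s["grip_width"],s["ft_force"])
E
```

```text
pics
scene 525.0989519187925 281.06572583934974 208.83794992532083 [[ 0.32277064  0.94644866 -0.00735111]
 [ 0.63033482 -0.22074609 -0.74427762]
 [-0.70604329  0.23559731 -0.6678299 ]] [-0.1360861  -0.25585934  1.85566538]
top 473.7690440286894 285.482256307597 212.6173002598101 [[-1.41437381e-02 -9.99899495e-01 -9.76546657e-04]
 [-9.92119318e-01  1.41552732e-02 -1.24494526e-01]
 [ 1.24495837e-01 -7.91967160e-04 -9.92219814e-01]] [-0.02715153  0.56607348  1.38821712]
0.1 [0.15536067 0.55317147 0.23058187] [ 1.36457278e-01  9.90645638e-01 -7.87074797e-04 -1.09173836e-04] 0.08544552106338493 [ 0.5387854  -0.87645936  0.25956275]
```

View pics/scene0.png

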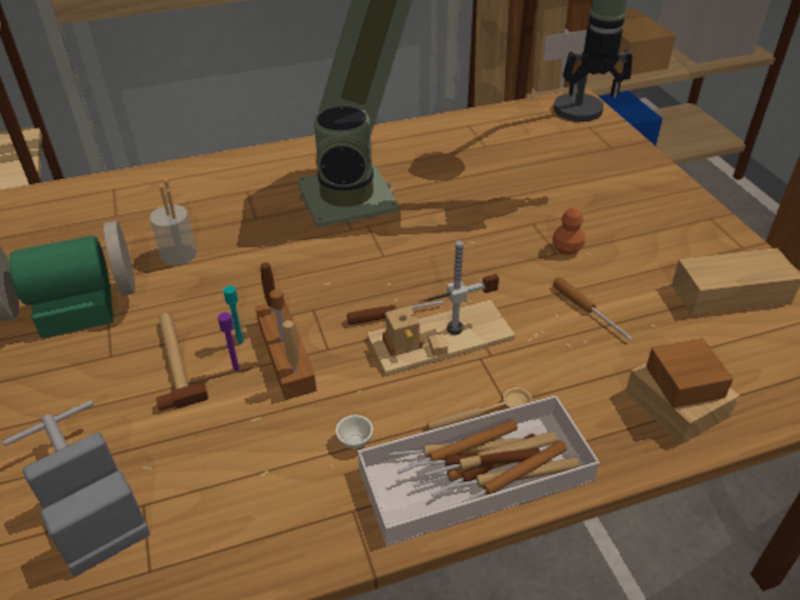

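View pics/top0.png

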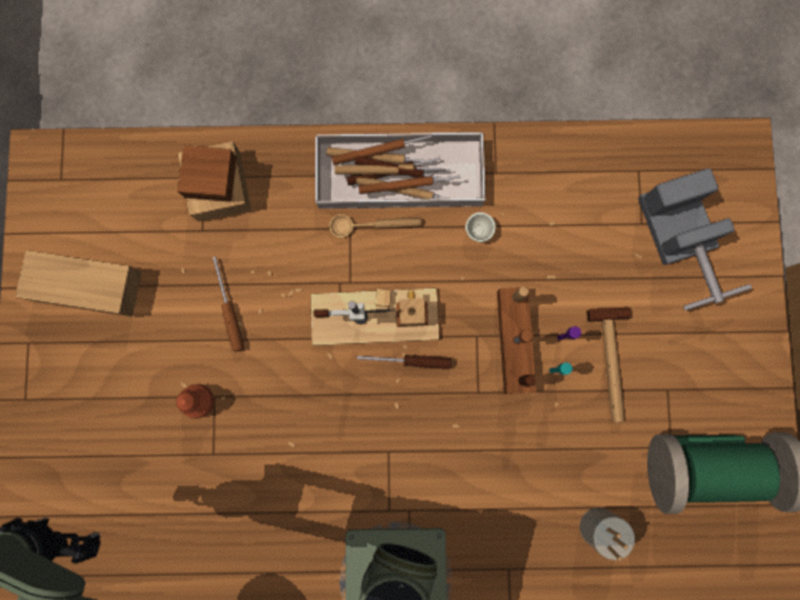

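Scene view: rack at about (285,345), jig board at (440,335) with its post at (457,285). Candidates for the rod are the knob in the rack's middle hole (top 525,337), the purple one (573,333) and the turquoise one (565,369). The middle-hole one fits, since the other two stand outside the rack. I'll confirm it in an enlarged crop.

```bash
python3 - <<'E'
import pickle,cv2,numpy as np
t=pickle.load(open("top0.pkl","rb"))["frame"];s=pickle.load(open("scene0.pkl","rb"))["frame"]
a=cv2.resize(t[195:285,210:410],(800,360),interpolation=cv2.INTER_CUBIC)
b=cv2.resize(s[165:285,160:373],None,fx=3.75/1.875,fy=2,interpolation=cv2.INTER_CUBIC)
b=cv2.copyMakeBorder(b,0,0,0,800-b.shape[1],cv2.BORDER_CONSTANT)
b[:, 430:800]=cv2.resize(s[178:278,165:250],(370,240),interpolation=cv2.INTER_CUBIC)
cv2.imwrite("pics/crop1.png",np.vstack([a,b])[:,:,::-1])
E
```

```text
(no output)
```

View pics/crop1.png

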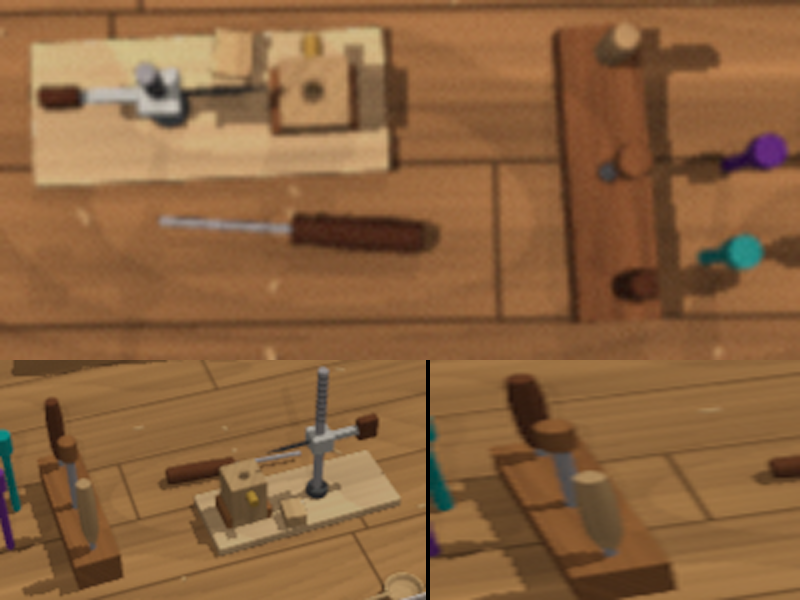

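The crop shows the steel-shafted rod with the wooden knob standing in the rack's middle hole (knob at (635,158) in the top crop), and the bore mouth at (313,91). Next I work out positions.

```bash
cat > h.py <<'E'
import numpy as np,pickle
def ray(c,u,v,fish=False):
    x=np.array([(u-c["cx"])/c["fx"],(v-c["cy"])/c["fy"]])
    if fish:
        th=np.hypot(*x); d=np.r_[x/max(th,1e-9)*np.sin(th),np.cos(th)]
    else: d=np.r_[x,1]
    R,t=np.array(c["R"]),np.array(c["t"]); return -R.T@t, R.T@d
def at_z(c,u,v,z,fish=False):
    o,d=ray(c,u,v,fish); return o+d*(z-o[2])/d[2]
def proj(c,X,fish=False):
    p=np.array(c["R"])@X+np.array(c["t"])
    if fish:
        r=np.hypot(p[0],p[1]); th=np.arctan2(r,p[2]); p=np.r_[p[:2]/r*th,1]
    else: p=p/p[2]
    return np.array([c["fx"]*p[0]+c["cx"],c["fy"]*p[1]+c["cy"]])
E
python3 - <<'E'
from h import *
T=pickle.load(open("top0.pkl","rb"));S=pickle.load(open("scene0.pkl","rb"))
np.set_printoptions(precision=4,suppress=True)
f=lambda u,v:(210+(u+.5)/4-.5,195+(v+.5)/4-.5)
P={}
for n,u,v,z in [("knob",635,158,.16),("bore",313,91,.085),("b1",31,43,.015),("b2",387,28,.015),("b3",390,170,.015),("b4",36,185,.015),("post",149,75,.23),("rk1",557,30,.045),("rk2",575,322,.045),("rk3",660,320,.045),("hA",627,38,.162),("hB",640,284,.162)]:
    P[n]=at_z(T,*f(u,v),z); print(n,P[n],"scene crop px",(proj(S,P[n])-[160,165])*2+[0,360])
ax=lambda a,b:np.degrees(np.arctan2(*(P[b]-P[a])[[1,0]]))
print(ax("b2","b1"),ax("b3","b4"),ax("bore","post"),np.linalg.norm((P["post"]-P["bore"])[:2]),ax("rk1","rk2"),ax("hA","hB"))
E
```

```text
knob [ 0.4877 -0.26    0.16  ] scene crop px [ 65.4953 439.7707]
bore [ 0.5454 -0.0419  0.085 ] scene crop px [241.9043 473.0492]
b1 [0.5934 0.1725 0.015 ] scene crop px [398.5909 497.0409]
b2 [ 0.6011 -0.0995  0.015 ] scene crop px [214.7967 548.2561]
b3 [ 0.4925 -0.0997  0.015 ] scene crop px [191.1414 494.2539]
b4 [0.4849 0.1683 0.015 ] scene crop px [364.3755 448.6824]
post [0.5407 0.065  0.23  ] scene crop px [319.379 368.58 ]
rk1 [ 0.5934 -0.2253  0.045 ] scene crop px [119.4458 551.9448]
rk2 [ 0.3767 -0.2318  0.045 ] scene crop px [ 78.6739 447.1586]
rk3 [ 0.3773 -0.2942  0.045 ] scene crop px [ 35.5107 457.1189]
hA [ 0.57   -0.2571  0.162 ] scene crop px [ 81.3432 480.0891]
hB [ 0.4024 -0.26    0.162 ] scene crop px [ 52.3086 398.7057]
91.61951039256638 91.61461272850602 92.5518333103332 0.10698019501022911 -178.27213409420062 -179.03168098333003
```

```bash

python3 -m jog '[[[0,0,0.012],[0.0133,-0.0325,0.001],1],[[0,0,0.012],[0.0133,-0.0325,0.001],1],[[0,0,0.012],[0.0133,-0.0325,0.001],1],[[0,0,0.012],[0.0133,-0.0325,0.001],1],[[0,0,0.012],[0.0133,-0.0325,0.001],1]]' 60
python3 -m jog '[[[0,0,0.012],[0.0133,-0.0325,0.001],1],[[0,0,0.012],[0.0133,-0.0325,0.001],1],[[0,0,0.012],[0.0133,-0.0325,0.001],1],[[0,0,0.012],[0.0133,-0.0325,0.001],1],[[0,0,0.012],[0.0133,-0.0325,0.001],1]]'
python3 -m jog '[[[0,0,0.012],[0.0133,-0.0325,0.001],1],[[0,0,0.012],[0.0133,-0.0325,0.001],1],[[0,0,0.012],[0.0133,-0.0325,0.001],1],[[0,0,0.012],[0.0133,-0.0325,0.001],1],[[0,0,0.012],[0.0133,-0.0325,0.001],1]]'
python3 -m jog '[[[0,0,0.012],[0.0133,-0.0325,0.001],1],[[0,0,0.012],[0.0133,-0.0325,0.001],1],[[0,0,0.012],[0.0133,-0.0325,0.001],1],[[0,0,0.012],[0.0133,-0.0325,0.001],1],[[0,0,0.012],[0.0133,-0.0325,0.001],1]]'
python3 -m jog '[[[0,0,0.012],[0.0133,-0.0325,0.001],1],[[0,0,0.012],[0.0133,-0.0325,0.001],1],[[0,0,0.012],[0.0133,-0.0325,0.001],1],[[0,0,0.012],[0.0133,-0.0325,0.001],1],[[0,0,0.012],[0.0133,-0.0325,0.001],1]]'
python3 - <<'E'
from bench import *
from h import *
import cv2
c=read_camera("wrist");pickle.dump(c,open("w1.pkl","wb"));s=get_state()
print(s["t"],s["q"],s["position"],s["tool_rot"],c["fx"],c["cx"],c["cy"])
for X in [(.4877,-.26,.16),(.5454,-.043,.085)]: print(proj(c,np.array(X),True)*800/560)
cv2.imwrite("pics/w1.png",cv2.resize(c["frame"][:,:,::-1],(800,600),interpolation=cv2.INTER_CUBIC))
E
```

```text
t: 0.52
position: [0.2221, 0.3893, 0.2359]
tool_rot: [0.106, 0.994, -0.0, -0.0]
ft_force: [0.0, -0.0, 0.5]
grip_width: 0.0854
grip_force: 0.0
t: 0.93
position: [0.2884, 0.2269, 0.2412]
tool_rot: [0.076, 0.997, -0.0, -0.0]
ft_force: [0.3, 0.4, 0.1]
grip_width: 0.0849
grip_force: 0.0
t: 1.35
position: [0.3549, 0.0644, 0.2463]
tool_rot: [0.047, 0.999, 0.0, 0.0]
ft_force: [0.4, 1.0, 0.1]
grip_width: 0.0857
grip_force: 0.0
t: 1.77
position: [0.4215, -0.0982, 0.2511]
tool_rot: [0.017, 1.0, 0.0, -0.0]
ft_force: [0.2, 0.9, 0.3]
grip_width: 0.0851
grip_force: 0.0
t: 2.18
position: [0.4881, -0.2606, 0.2559]
tool_rot: [-0.013, 1.0, 0.0, -0.0]
ft_force: [-0.3, -0.1, -0.2]
grip_width: 0.0855
grip_force: 0.0
2.2333 [-0.51592688  0.27708422  1.56422874 -0.00372185  1.29563462 -2.11015713] [ 0.49088651 -0.26650395  0.25551436] [-0.01221806  0.99992105 -0.00271775  0.00110434] 325.19226210127806 279.08556297532 211.63087494191493
[400.46131072 304.57234863]
[659.76720654 347.94337364]
```

View pics/w1.png

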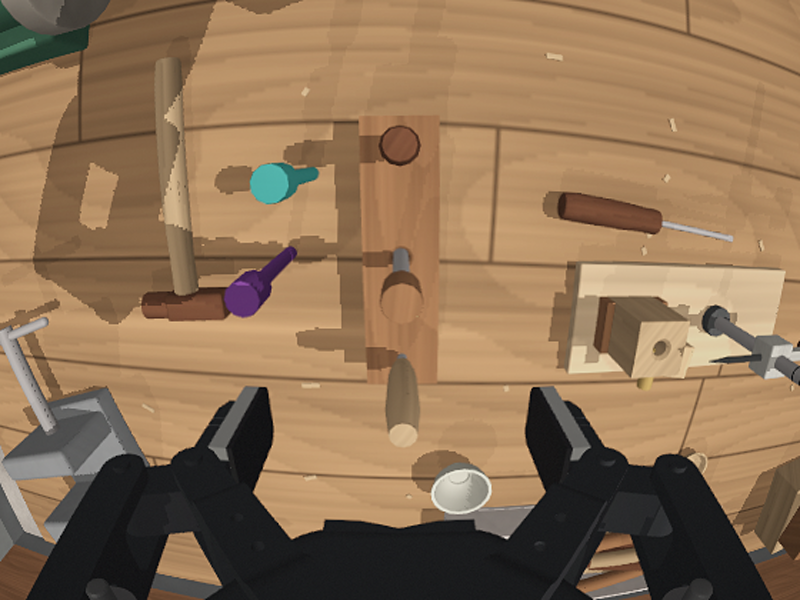

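The wrist view shows the knob top at (402,300), and the bore at (661,348). The arm was still settling, so I let it rest and measure again.

```bash

python3 -m jog '[[[0,0,0],[0,0,0],1],[[0,0,0],[0,0,0],1],[[0,0,0],[0,0,0],1],[[0,0,0],[0,0,0],1],[[0,0,0],[0,0,0],1]]'
python3 - <<'E'
from bench import *
from h import *
import cv2
c=read_camera("wrist");pickle.dump(c,open("w2.pkl","wb"));s=get_state()
print(s["t"],s["position"],s["tool_rot"])
f=c["frame"]
k=proj(c,np.array((.4877,-.26,.16)),True);b=proj(c,np.array((.5454,-.043,.085)),True);print(k,b)
o=[]
for p in (k,b):
    x,y=(p-[33,50]).astype(int);print("off",x,y)
    o.append(cv2.resize(f[y:y+100,x:x+66],(396,600),interpolation=cv2.INTER_CUBIC))
cv2.imwrite("pics/w2.png",np.hstack(o)[:,:,::-1])
E
```

```text
t: 2.65
position: [0.4877, -0.2578, 0.2566]
tool_rot: [-0.014, 1.0, 0.0, 0.0]
ft_force: [-0.0, 1.3, -1.3]
grip_width: 0.0851
grip_force: 0.0
2.7 [ 0.48777346 -0.25792956  0.25667243] [-1.36894703e-02  9.99906283e-01  1.32068622e-05  1.51792208e-04]
[276.81550391 213.16054006] [459.64793858 243.71675105]
off 243 163
off 426 193
```

View pics/w2.png

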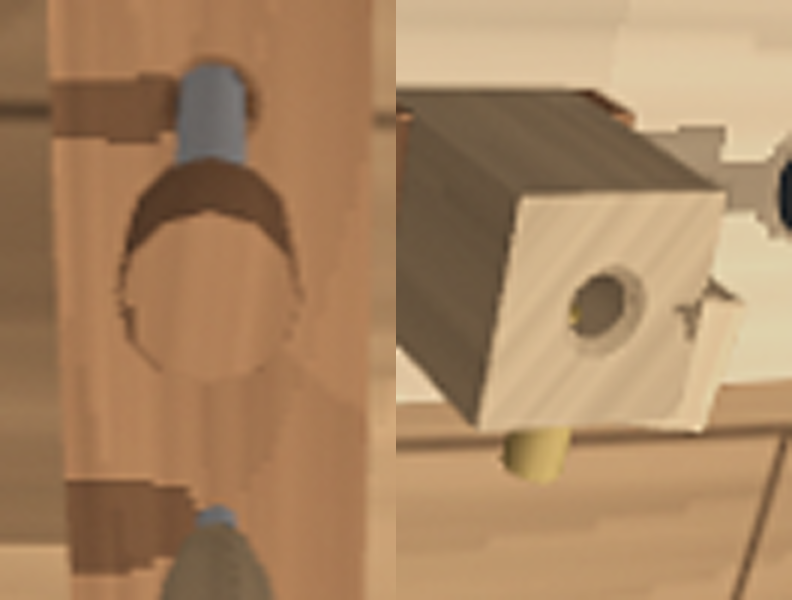

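Left half: the knob's top face is centred at (211,296), with the shaft entering the hole at (213,95). Right half: the bore mouth is centred at (607,312) and the blank's top corners are visible.

```bash
python3 - <<'E'
from h import *
np.set_printoptions(precision=4,suppress=True)
c=pickle.load(open("w2.pkl","rb"))
g=lambda u,v,o:(o[0]+(u+.5)/6-.5,o[1]+(v+.5)/6-.5)
K=(243,163);B=(426,193)
for n,u,v,o,z in [("knob",211,296,K,.16),("knobL",122,296,K,.16),("knobR",299,296,K,.16),("shaft",213,100,K,.045),("rkT",51,0,K,.045),("rkB",70,570,K,.045),
 ("bore",212,312,B,.085),("c1",121,195,B,.085),("c2",328,193,B,.085),("c3",83,427,B,.085)]:
    print(n,at_z(c,*g(u,v,o),z,True))
E
```

```text
knob [ 0.4867 -0.2593  0.16  ]
knobL [ 0.487  -0.2708  0.16  ]
knobR [ 0.4864 -0.248   0.16  ]
shaft [ 0.4864 -0.2594  0.045 ]
rkT [ 0.4683 -0.2896  0.045 ]
rkB [ 0.5838 -0.2858  0.045 ]
bore [ 0.5465 -0.0408  0.085 ]
c1 [ 0.5222 -0.0683  0.085 ]
c2 [ 0.5212 -0.0182  0.085 ]
c3 [ 0.5712 -0.0655  0.085 ]
```

```bash

python3 -m jog '[[[0,0,0],[-0.0008,-0.0015,-0.02],1],[[0,0,0],[0,0,-0.02],1],[[0,0,0],[0,0,-0.02],1],[[0,0,0],[0,0,-0.02],1],[[0,0,0],[0,0,-0.02],1]]'
python3 -m jog '[[[0,0,0],[0,0,-0.015],1],[[0,0,0],[0,0,-0.01],1],[[0,0,0],[0,0,-0.005],1],[[0,0,0],[0,0,0],1],[[0,0,0],[0,0,0],1]]'
python3 -m jog '[[[0,0,0],[0,0,0],0],[[0,0,0],[0,0,0],0],[[0,0,0],[0,0,0],0],[[0,0,0],[0,0,0],0],[[0,0,0],[0,0,0],0]]' 60
python3 -m jog '[[[0,0,0],[0,0,0],0],[[0,0,0],[0,0,0],0],[[0,0,0],[0,0,0],0],[[0,0,0],[0,0,0],0],[[0,0,0],[0,0,0],0]]'
```

```text
t: 3.12
position: [0.4872, -0.2598, 0.1559]
tool_rot: [-0.014, 1.0, -0.0, 0.0]
ft_force: [-0.1, 0.2, -0.1]
grip_width: 0.0854
grip_force: 0.0
t: 3.53
position: [0.4876, -0.2605, 0.127]
tool_rot: [-0.013, 1.0, -0.0, 0.001]
ft_force: [0.9, 0.0, 0.1]
grip_width: 0.0854
grip_force: 0.0
t: 3.95
position: [0.4873, -0.2605, 0.1267]
tool_rot: [-0.013, 1.0, -0.0, 0.0]
ft_force: [0.1, 1.2, 1.1]
grip_width: 0.0255
grip_force: 0.4
t: 4.37
position: [0.4874, -0.2604, 0.1268]
tool_rot: [-0.013, 1.0, -0.0, 0.0]
ft_force: [0.3, 1.6, 5.2]
grip_width: 0.0227
grip_force: 58.7
```

```bash

python3 -m jog '[[[0,0,0],[0,0,0.01],0],[[0,0,0],[0,0,0.02],0],[[0,0,0],[0,0,0.025],0],[[0,0,0],[0,0,0.03],0],[[0,0,0],[0,0,0.03],0]]'
python3 -m jog '[[[0,0,-0.104],[0.0039,0.0146,0],0],[[0,0,-0.104],[0.0039,0.0146,0],0],[[0,0,-0.104],[0.0039,0.0146,0],0],[[0,0,-0.104],[0.0039,0.0146,0],0],[[0,0,-0.104],[0.0039,0.0146,0],0]]'
python3 -m jog '[[[0,0,-0.104],[0.0039,0.0146,0],0],[[0,0,-0.104],[0.0039,0.0146,0],0],[[0,0,-0.104],[0.0039,0.0146,0],0],[[0,0,-0.104],[0.0039,0.0146,0],0],[[0,0,-0.104],[0.0039,0.0146,0],0]]'
python3 -m jog '[[[0,0,-0.104],[0.0039,0.0146,0],0],[[0,0,-0.104],[0.0039,0.0146,0],0],[[0,0,-0.104],[0.0039,0.0146,0],0],[[0,0,-0.104],[0.0039,0.0146,0],0],[[0,0,-0.104],[0.0039,0.0146,0],0]]'
python3 -m jog '[[[0,0,0],[0,0,0],0],[[0,0,0],[0,0,0],0],[[0,0,0],[0,0,0],0],[[0,0,0],[0,0,0],0],[[0,0,0],[0,0,0],0]]'
python3 - <<'E'
from bench import *
from h import *
import cv2
for n in ("wrist","top","scene"):
    c=read_camera(n);pickle.dump(c,open(n+"3.pkl","wb"))
    if n=="wrist": W=c
s=get_state();p=s["position"]
print(s["t"],p,s["tool_rot"],s["q"],s["ft_force"])
print(proj(W,np.array([.546,-.0415,.085]),True),proj(W,np.r_[p[:2],p[2]-.107],True))
cv2.imwrite("pics/w3.png",cv2.resize(W["frame"][:,:,::-1],(800,600),interpolation=cv2.INTER_CUBIC))
E
```

```text
t: 4.78
position: [0.4865, -0.2603, 0.242]
tool_rot: [-0.013, 1.0, 0.0, -0.001]
ft_force: [0.1, 0.3, -1.3]
grip_width: 0.0222
grip_force: 58.9
t: 5.2
position: [0.5064, -0.1869, 0.2412]
tool_rot: [0.247, 0.969, -0.0, -0.0]
ft_force: [0.1, -0.2, -1.6]
grip_width: 0.0221
grip_force: 59.2
t: 5.62
position: [0.526, -0.1139, 0.2411]
tool_rot: [0.488, 0.873, -0.0, -0.0]
ft_force: [0.1, -0.2, -1.8]
grip_width: 0.0228
grip_force: 59.0
t: 6.03
position: [0.5455, -0.0409, 0.2411]
tool_rot: [0.696, 0.718, -0.0, -0.0]
ft_force: [-0.2, 1.1, -1.7]
grip_width: 0.0224
grip_force: 59.0
t: 6.45
position: [0.5454, -0.0422, 0.2413]
tool_rot: [0.694, 0.72, -0.0, 0.0]
ft_force: [-0.5, 0.4, -0.6]
grip_width: 0.0225
grip_force: 59.0
6.6 [ 0.54557781 -0.04190827  0.24136014] [ 6.94041239e-01  7.19935243e-01 -1.86456354e-05  6.87094635e-05] [-9.76155024e-02  2.69477034e-01  1.61099499e+00 -1.20243024e-04
  1.26103601e+00 -1.34200552e-01] [ 0.46282751  0.05738925 -1.51187234]
[279.35552325 192.5854673 ] [278.9094583  208.79695516]
```

View pics/w3.png

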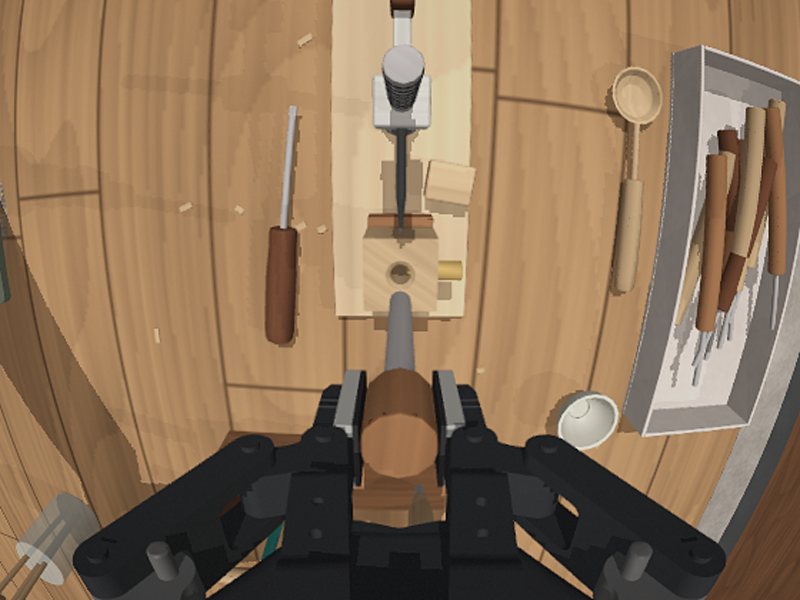

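The wrist view shows the bore at (400,272), the rod foot at about (400,300), and the pointer needle and post up the column at x = 401. One zoom to get the rod–bore offset.

```bash
python3 - <<'E'
from h import *
import cv2
f=pickle.load(open("wrist3.pkl","rb"))["frame"]
cv2.imwrite("pics/w3z.png",cv2.resize(f[155:230,245:320],(600,600),interpolation=cv2.INTER_CUBIC)[:,:,::-1])
E
```

```text
(no output)
```

View pics/w3z.png

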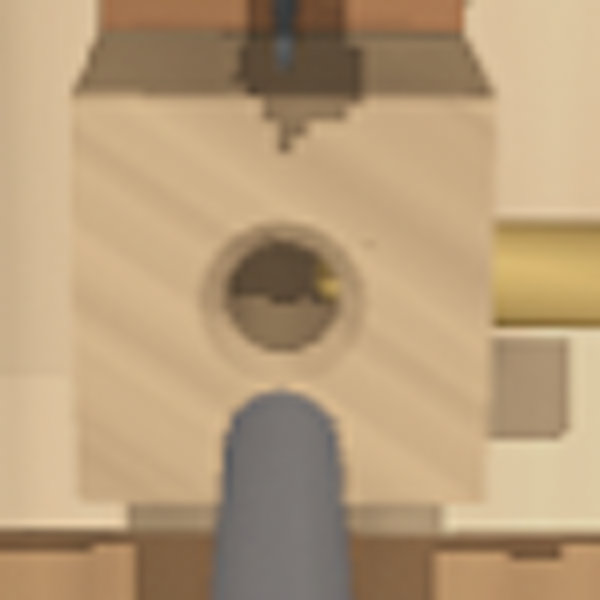

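```bash
python3 - <<'E'
from h import *
np.set_printoptions(precision=4,suppress=True)
c=pickle.load(open("wrist3.pkl","rb"))
g=lambda u,v:(245+(u+.5)/8-.5,155+(v+.5)/8-.5)
for n,u,v in [("bore",283,303),("c1",75,96),("c2",493,96),("c3",80,500),("c4",485,500)]: print(n,at_z(c,*g(u,v),.085,True))
p=np.array([.5456,-.0419])
a=np.linspace(0,2*np.pi,73)
for r,z in ((.004,.1346),(.006,.1366)):
    q=np.array([(proj(c,np.r_[p+r*np.array([np.cos(t),np.sin(t)]),z],True)-[245,155]+.5)*8-.5 for t in a])
    print(r,"px min/max",q.min(0),q.max(0))
print("needle tip?",[at_z(c,*g(284,66),z,True) for z in (.1,.11,.12)])
print("cam",-np.array(c["R"]).T@c["t"])
E
```

```text
bore [ 0.5465 -0.0413  0.085 ]
c1 [ 0.5214 -0.0172  0.085 ]
c2 [ 0.5701 -0.0154  0.085 ]
c3 [ 0.5228 -0.0669  0.085 ]
c4 [ 0.572  -0.0652  0.085 ]
0.004 px min/max [235.201  396.4508] [314.7852 472.2586]
0.006 px min/max [214.8712 383.0053] [335.1111 497.4584]
needle tip? [array([ 0.5455, -0.0103,  0.1   ]), array([ 0.5454, -0.0086,  0.11  ]), array([ 0.5453, -0.0069,  0.12  ])]
cam [0.5427 0.0376 0.3835]
```

Rod foot is about (0, 1.1 mm) short of the bore axis in y and well within tolerance in x. I descend and start the insertion.

```bash
cat > g.py <<'E'
import sys
from bench import *
s=get_state(); f=s["ft_force"]
sys.exit(0 if f[2]<float(sys.argv[1]) and abs(f[0])<15 and abs(f[1])<15 else 1)
E
python3 -m jog '[[[0,0,0],[0.0001,0.0011,-0.01],0],[[0,0,0],[0,0,-0.01],0],[[0,0,0],[0,0,-0.01],0],[[0,0,0],[0,0,-0.008],0],[[0,0,0],[0,0,-0.005],0]]' 30 &&
python3 -m jog '[[[0,0,0],[0,0,-0.001],0],[[0,0,0],[0,0,-0.001],0],[[0,0,0],[0,0,-0.001],0],[[0,0,0],[0,0,-0.001],0],[[0,0,0],[0,0,-0.001],0]]' && python3 g.py 8 &&
python3 -m jog '[[[0,0,0],[0,0,-0.001],0],[[0,0,0],[0,0,-0.001],0],[[0,0,0],[0,0,-0.001],0],[[0,0,0],[0,0,-0.001],0],[[0,0,0],[0,0,-0.001],0]]' && python3 g.py 8 &&
python3 -m jog '[[[0,0,0],[0,0,-0.001],0],[[0,0,0],[0,0,-0.001],0],[[0,0,0],[0,0,-0.001],0],[[0,0,0],[0,0,-0.001],0],[[0,0,0],[0,0,-0.001],0]]' && python3 g.py 8 &&
python3 -m jog '[[[0,0,0],[0,0,-0.0008],0],[[0,0,0],[0,0,-0.0008],0],[[0,0,0],[0,0,-0.0008],0],[[0,0,0],[0,0,-0.0008],0],[[0,0,0],[0,0,-0.0008],0]]' && python3 g.py 8 &&
python3 -m jog '[[[0,0,0],[0,0,-0.0008],0],[[0,0,0],[0,0,-0.0008],0],[[0,0,0],[0,0,-0.0008],0],[[0,0,0],[0,0,-0.0008],0],[[0,0,0],[0,0,-0.0008],0]]'
```

```text
t: 7.02
position: [0.5449, -0.0402, 0.1963]
tool_rot: [0.694, 0.72, -0.001, -0.001]
ft_force: [0.3, 0.2, -1.9]
grip_width: 0.0226
grip_force: 59.0
t: 7.43
position: [0.5461, -0.0403, 0.1937]
tool_rot: [0.694, 0.72, 0.0, 0.0]
ft_force: [0.4, 0.1, -0.0]
grip_width: 0.0225
grip_force: 59.0
t: 7.85
position: [0.5458, -0.0403, 0.1883]
tool_rot: [0.694, 0.72, 0.0, 0.0]
ft_force: [-0.2, 0.6, -0.2]
grip_width: 0.0225
grip_force: 59.0
t: 8.27
position: [0.5458, -0.0403, 0.1833]
tool_rot: [0.694, 0.72, 0.0, 0.0]
ft_force: [-0.3, 0.1, -2.0]
grip_width: 0.0227
grip_force: 59.0
t: 8.68
position: [0.5458, -0.0403, 0.1793]
tool_rot: [0.694, 0.72, 0.0, 0.0]
ft_force: [0.5, 0.2, -2.1]
grip_width: 0.0227
grip_force: 59.0
t: 9.1
position: [0.5455, -0.0403, 0.1757]
tool_rot: [0.694, 0.72, -0.0, -0.0]
ft_force: [-1.8, 0.0, 4.5]
grip_width: 0.0225
grip_force: 59.6
```

```bash

python3 -m jog '[[[0,0,0],[0,0,-0.0008],0],[[0,0,0],[0,0,-0.0008],0],[[0,0,0],[0,0,-0.0008],0],[[0,0,0],[0,0,-0.0008],0],[[0,0,0],[0,0,-0.0008],0]]' && python3 g.py 11 &&
python3 -m jog '[[[0,0,0],[0,0,-0.0008],0],[[0,0,0],[0,0,-0.0008],0],[[0,0,0],[0,0,-0.0008],0],[[0,0,0],[0,0,-0.0008],0],[[0,0,0],[0,0,-0.0008],0]]' && python3 g.py 11 &&
python3 -m jog '[[[0,0,0],[0,0,-0.0008],0],[[0,0,0],[0,0,-0.0008],0],[[0,0,0],[0,0,-0.0008],0],[[0,0,0],[0,0,-0.0008],0],[[0,0,0],[0,0,-0.0008],0]]' && python3 g.py 11 &&
python3 -m jog '[[[0,0,0],[0,0,-0.0004],0],[[0,0,0],[0,0,-0.0004],0],[[0,0,0],[0,0,-0.0004],0],[[0,0,0],[0,0,-0.0004],0],[[0,0,0],[0,0,-0.0004],0]]' && python3 g.py 11 &&
python3 -m jog '[[[0,0,0],[0,0,-0.0003],0],[[0,0,0],[0,0,-0.0003],0],[[0,0,0],[0,0,-0.0003],0],[[0,0,0],[0,0,-0.0003],0],[[0,0,0],[0,0,-0.0003],0]]' && python3 g.py 11 &&
python3 -m jog '[[[0,0,0],[0,0,-0.0003],0],[[0,0,0],[0,0,-0.0003],0],[[0,0,0],[0,0,-0.0003],0],[[0,0,0],[0,0,-0.0003],0],[[0,0,0],[0,0,-0.0003],0]]'
```

```text
t: 9.52
position: [0.5452, -0.0404, 0.1709]
tool_rot: [0.694, 0.72, -0.001, -0.0]
ft_force: [-3.4, -1.9, 1.6]
grip_width: 0.022
grip_force: 59.3
t: 9.93
position: [0.5454, -0.0403, 0.1671]
tool_rot: [0.694, 0.72, -0.0, -0.0]
ft_force: [-3.9, -0.6, 3.4]
grip_width: 0.0225
grip_force: 59.3
t: 10.35
position: [0.5456, -0.0403, 0.1632]
tool_rot: [0.694, 0.72, -0.0, -0.0]
ft_force: [-4.3, -1.1, 1.4]
grip_width: 0.0222
grip_force: 59.3
t: 10.77
position: [0.5457, -0.0403, 0.1613]
tool_rot: [0.694, 0.72, -0.0, -0.0]
ft_force: [-4.1, -1.1, 0.8]
grip_width: 0.0226
grip_force: 59.2
t: 11.18
position: [0.5458, -0.0403, 0.1598]
tool_rot: [0.694, 0.72, 0.0, 0.0]
ft_force: [-4.9, -1.8, 2.3]
grip_width: 0.0227
grip_force: 59.3
t: 11.6
position: [0.5458, -0.0403, 0.1583]
tool_rot: [0.694, 0.72, 0.0, 0.0]
ft_force: [-4.3, -0.7, 1.7]
grip_width: 0.0225
grip_force: 59.3
```

```bash

python3 -m jog '[[[0,0,0],[0,0,-0.0003],0],[[0,0,0],[0,0,-0.0003],0],[[0,0,0],[0,0,-0.0003],0],[[0,0,0],[0,0,-0.0003],0],[[0,0,0],[0,0,-0.0003],0]]' | grep -E "pos|ft" && python3 g.py 7.5 &&
python3 -m jog '[[[0,0,0],[0,0,-0.0003],0],[[0,0,0],[0,0,-0.0003],0],[[0,0,0],[0,0,-0.0003],0],[[0,0,0],[0,0,-0.0003],0],[[0,0,0],[0,0,-0.0003],0]]' | grep -E "pos|ft" && python3 g.py 7.5 &&
python3 -m jog '[[[0,0,0],[0,0,-0.0003],0],[[0,0,0],[0,0,-0.0003],0],[[0,0,0],[0,0,-0.0003],0],[[0,0,0],[0,0,-0.0003],0],[[0,0,0],[0,0,-0.0003],0]]' | grep -E "pos|ft" && python3 g.py 7.5 &&
python3 -m jog '[[[0,0,0],[0,0,-0.0003],0],[[0,0,0],[0,0,-0.0003],0],[[0,0,0],[0,0,-0.0003],0],[[0,0,0],[0,0,-0.0003],0],[[0,0,0],[0,0,-0.0003],0]]' | grep -E "pos|ft" && python3 g.py 7.5 &&
python3 -m jog '[[[0,0,0],[0,0,-0.0003],0],[[0,0,0],[0,0,-0.0003],0],[[0,0,0],[0,0,-0.0003],0],[[0,0,0],[0,0,-0.0003],0],[[0,0,0],[0,0,-0.0003],0]]' | grep -E "pos|ft" && python3 g.py 7.5 &&
python3 -m jog '[[[0,0,0],[0,0,-0.0003],0],[[0,0,0],[0,0,-0.0003],0],[[0,0,0],[0,0,-0.0003],0],[[0,0,0],[0,0,-0.0003],0],[[0,0,0],[0,0,-0.0003],0]]' | grep -E "pos|ft" && python3 g.py 7.5 &&
python3 -m jog '[[[0,0,0],[0,0,-0.0003],0],[[0,0,0],[0,0,-0.0003],0],[[0,0,0],[0,0,-0.0003],0],[[0,0,0],[0,0,-0.0003],0],[[0,0,0],[0,0,-0.0003],0]]' | grep -E "pos|ft" && python3 g.py 7.5 &&
python3 -m jog '[[[0,0,0],[0,0,-0.0003],0],[[0,0,0],[0,0,-0.0003],0],[[0,0,0],[0,0,-0.0003],0],[[0,0,0],[0,0,-0.0003],0],[[0,0,0],[0,0,-0.0003],0]]' | grep -E "pos|ft"; python3 g.py 7.5; echo $?
```

```text
position: [0.5458, -0.0403, 0.1568]
ft_force: [-4.3, -0.3, 2.4]
position: [0.5458, -0.0403, 0.1553]
ft_force: [-4.2, -0.5, 1.2]
position: [0.5458, -0.0403, 0.1538]
ft_force: [-4.9, -1.0, 2.1]
position: [0.5458, -0.0403, 0.1523]
ft_force: [-4.5, -1.0, 2.4]
position: [0.5458, -0.0403, 0.1508]
ft_force: [-3.6, -1.1, 2.8]
position: [0.5458, -0.0403, 0.1493]
ft_force: [-4.2, -1.2, 1.9]
position: [0.5458, -0.0403, 0.1478]
ft_force: [-4.2, -1.0, 1.6]
position: [0.5458, -0.0403, 0.1463]
ft_force: [-4.6, -0.7, 2.7]
0
```

Depth is now about 45.4 mm with the force flat at ~2 N, so I continue.

```bash

python3 -m jog '[[[0,0,0],[0,0,-0.0003],0],[[0,0,0],[0,0,-0.0003],0],[[0,0,0],[0,0,-0.0003],0],[[0,0,0],[0,0,-0.0003],0],[[0,0,0],[0,0,-0.0003],0]]' | grep -E "pos|ft" && python3 g.py 7.5 &&
python3 -m jog '[[[0,0,0],[0,0,-0.0003],0],[[0,0,0],[0,0,-0.0003],0],[[0,0,0],[0,0,-0.0003],0],[[0,0,0],[0,0,-0.0003],0],[[0,0,0],[0,0,-0.0003],0]]' | grep -E "pos|ft" && python3 g.py 7.5 &&
python3 -m jog '[[[0,0,0],[0,0,-0.0003],0],[[0,0,0],[0,0,-0.0003],0],[[0,0,0],[0,0,-0.0003],0],[[0,0,0],[0,0,-0.0003],0],[[0,0,0],[0,0,-0.0003],0]]' | grep -E "pos|ft" && python3 g.py 7.5 &&
python3 -m jog '[[[0,0,0],[0,0,-0.0003],0],[[0,0,0],[0,0,-0.0003],0],[[0,0,0],[0,0,-0.0003],0],[[0,0,0],[0,0,-0.0003],0],[[0,0,0],[0,0,-0.0003],0]]' | grep -E "pos|ft" && python3 g.py 7.5 &&
python3 -m jog '[[[0,0,0],[0,0,-0.0003],0],[[0,0,0],[0,0,-0.0003],0],[[0,0,0],[0,0,-0.0003],0],[[0,0,0],[0,0,-0.0003],0],[[0,0,0],[0,0,-0.0003],0]]' | grep -E "pos|ft" && python3 g.py 7.5 &&
python3 -m jog '[[[0,0,0],[0,0,-0.0003],0],[[0,0,0],[0,0,-0.0003],0],[[0,0,0],[0,0,-0.0003],0],[[0,0,0],[0,0,-0.0003],0],[[0,0,0],[0,0,-0.0003],0]]' | grep -E "pos|ft" && python3 g.py 7.5 &&
python3 -m jog '[[[0,0,0],[0,0,-0.0003],0],[[0,0,0],[0,0,-0.0003],0],[[0,0,0],[0,0,-0.0003],0],[[0,0,0],[0,0,-0.0003],0],[[0,0,0],[0,0,-0.0003],0]]' | grep -E "pos|ft" && python3 g.py 7.5 &&
python3 -m jog '[[[0,0,0],[0,0,-0.0003],0],[[0,0,0],[0,0,-0.0003],0],[[0,0,0],[0,0,-0.0003],0],[[0,0,0],[0,0,-0.0003],0],[[0,0,0],[0,0,-0.0003],0]]' | grep -E "pos|ft"; python3 g.py 7.5; echo $?
```

```text
position: [0.5458, -0.0403, 0.1448]
ft_force: [-4.7, -0.7, 3.6]
position: [0.5458, -0.0403, 0.1433]
ft_force: [-4.0, -0.8, 1.2]
position: [0.5458, -0.0403, 0.1418]
ft_force: [-5.2, -1.1, 2.0]
position: [0.5458, -0.0403, 0.1403]
ft_force: [-5.1, -0.6, 3.1]
position: [0.5458, -0.0403, 0.1388]
ft_force: [-4.3, -0.9, 2.8]
position: [0.5458, -0.0403, 0.1373]
ft_force: [-4.0, -0.7, 2.5]
position: [0.5458, -0.0403, 0.1358]
ft_force: [-4.1, -1.2, 1.2]
position: [0.5458, -0.0403, 0.1343]
ft_force: [-3.8, -1.0, 1.2]
0
```

```bash

python3 -m jog '[[[0,0,0],[0,0,-0.0003],0],[[0,0,0],[0,0,-0.0003],0],[[0,0,0],[0,0,-0.0003],0],[[0,0,0],[0,0,-0.0003],0],[[0,0,0],[0,0,-0.0003],0]]' | grep -E "pos|ft" && python3 g.py 7.5 &&
python3 -m jog '[[[0,0,0],[0,0,-0.0003],0],[[0,0,0],[0,0,-0.0003],0],[[0,0,0],[0,0,-0.0003],0],[[0,0,0],[0,0,-0.0003],0],[[0,0,0],[0,0,-0.0003],0]]' | grep -E "pos|ft" && python3 g.py 7.5 &&
python3 -m jog '[[[0,0,0],[0,0,-0.0003],0],[[0,0,0],[0,0,-0.0003],0],[[0,0,0],[0,0,-0.0003],0],[[0,0,0],[0,0,-0.0003],0],[[0,0,0],[0,0,-0.0003],0]]' | grep -E "pos|ft" && python3 g.py 7.5 &&
python3 -m jog '[[[0,0,0],[0,0,-0.0003],0],[[0,0,0],[0,0,-0.0003],0],[[0,0,0],[0,0,-0.0003],0],[[0,0,0],[0,0,-0.0003],0],[[0,0,0],[0,0,-0.0003],0]]' | grep -E "pos|ft" && python3 g.py 7.5 &&
python3 -m jog '[[[0,0,0],[0,0,-0.0003],0],[[0,0,0],[0,0,-0.0003],0],[[0,0,0],[0,0,-0.0003],0],[[0,0,0],[0,0,-0.0003],0],[[0,0,0],[0,0,-0.0003],0]]' | grep -E "pos|ft" && python3 g.py 7.5 &&
python3 -m jog '[[[0,0,0],[0,0,-0.0003],0],[[0,0,0],[0,0,-0.0003],0],[[0,0,0],[0,0,-0.0003],0],[[0,0,0],[0,0,-0.0003],0],[[0,0,0],[0,0,-0.0003],0]]' | grep -E "pos|ft" ; python3 g.py 7.5; echo $?
```

```text
position: [0.5458, -0.0403, 0.1328]
ft_force: [-5.0, -1.1, 2.0]
position: [0.5458, -0.0403, 0.1313]
ft_force: [-4.0, -0.1, 1.3]
position: [0.5459, -0.0403, 0.1307]
ft_force: [-6.6, -0.7, 9.7]
1
```

Bottomed: the TCP stopped at 0.1307 with a rise of ~8 N, giving a depth of about 61 mm. One more light press, then release and rise.

```bash

python3 -m jog '[[[0,0,0],[0,0,-0.0002],0],[[0,0,0],[0,0,0],0],[[0,0,0],[0,0,0],0],[[0,0,0],[0,0,0],0],[[0,0,0],[0,0,0],0]]'
python3 -m jog '[[[0,0,0],[0,0,0],1],[[0,0,0],[0,0,0],1],[[0,0,0],[0,0,0],1],[[0,0,0],[0,0,0],1],[[0,0,0],[0,0,0],1]]'
python3 -m jog '[[[0,0,0],[0,0,0.01],1],[[0,0,0],[0,0,0.025],1],[[0,0,0],[0,0,0.03],1],[[0,0,0],[0,0,0.035],1],[[0,0,0],[0,0,0.03],1]]'
python3 -m jog '[[[0,0,0],[-0.0006,0.018,0.005],1],[[0,0,0],[-0.0006,0.018,0.005],1],[[0,0,0],[-0.0006,0.018,0],1],[[0,0,0],[-0.0006,0.018,0],1],[[0,0,0],[-0.0006,0.018,0],1]]'
python3 -m jog '[[[0,0,0],[-0.0006,0.018,0],1],[[0,0,0],[-0.0006,0.018,0],1],[[0,0,0],[-0.0006,0.018,0],1],[[0,0,0],[-0.0006,0.018,0],1],[[0,0,0],[-0.0006,0.018,0],1]]'
python3 -m jog '[[[0,0,0],[0,0,0],1],[[0,0,0],[0,0,0],1],[[0,0,0],[0,0,0],1],[[0,0,0],[0,0,0],1],[[0,0,0],[0,0,0],1]]'
python3 - <<'E'
from bench import *
from h import *
import cv2
np.set_printoptions(precision=4,suppress=True)
C={n:read_camera(n) for n in ("wrist","top","scene")}
pickle.dump(C,open("c4.pkl","wb"))
s=get_state();print(s["t"],s["position"],s["tool_rot"],s["ft_force"])
a=C["scene"]["frame"][165:285,240:360];b=C["wrist"]["frame"]
print(proj(C["scene"],np.array([.5465,-.0413,.164])),proj(C["wrist"],np.array([.5403,.1386,.125]),True))
o=np.hstack([cv2.resize(a,(400,400),interpolation=cv2.INTER_CUBIC),cv2.resize(b[60:360,130:430],(400,400),interpolation=cv2.INTER_CUBIC)])
cv2.imwrite("pics/c4.png",o[:,:,::-1])
E
```

```text
t: 19.93
position: [0.5459, -0.0403, 0.1307]
tool_rot: [0.694, 0.72, 0.0, 0.0]
ft_force: [-6.2, 0.2, 8.5]
grip_width: 0.0228
grip_force: 60.1
t: 20.35
position: [0.5463, -0.0403, 0.1296]
tool_rot: [0.694, 0.72, 0.0, 0.0]
ft_force: [0.5, -0.4, -0.3]
grip_width: 0.0812
grip_force: 0.0
t: 20.77
position: [0.5461, -0.0403, 0.2624]
tool_rot: [0.694, 0.72, 0.001, 0.001]
ft_force: [0.9, -0.3, -0.8]
grip_width: 0.0854
grip_force: 0.0
t: 21.18
position: [0.5429, 0.0505, 0.2707]
tool_rot: [0.694, 0.72, 0.001, 0.001]
ft_force: [0.3, -0.7, 0.4]
grip_width: 0.0854
grip_force: 0.0
t: 21.6
position: [0.5398, 0.1406, 0.2705]
tool_rot: [0.694, 0.72, 0.001, 0.0]
ft_force: [0.5, -0.1, 0.1]
grip_width: 0.0853
grip_force: 0.0
t: 22.02
position: [0.5399, 0.1389, 0.2698]
tool_rot: [0.694, 0.72, 0.0, 0.0]
ft_force: [-0.5, -0.1, 0.8]
grip_width: 0.0855
grip_force: 0.0
22.1667 [0.5398 0.1391 0.2697] [0.6942 0.7198 0.     0.0001] [0.2656 0.1629 0.6085]
[281.0712 199.3799] [279.1685 196.8132]
```

View pics/c4.png

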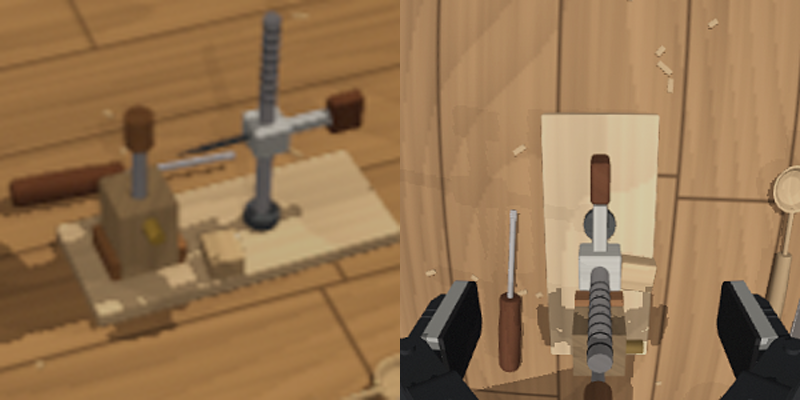

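The rod stands in the bore at (138,150) in the left half, and the tab is at (600,180) in the right half, aligned with the open fingers. I estimate the carriage's height from the scene view.

```bash
python3 - <<'E'
from h import *
np.set_printoptions(precision=4,suppress=True)
C=pickle.load(open("c4.pkl","rb"));S=C["scene"]
for z in (.1,.105,.11,.115,.12): print(z,(proj(S,np.array([.5403,.1386,z]))-[240,165]+.5)/.3-.5,"tab obs 344,110", (proj(C["wrist"],np.array([.5403,.1386,z+.017]),True)-[130,60]+.5)/.75-.5+[400,0],"obs 600,180")
print("knobtop",(proj(S,np.array([.5465,-.0413,.164]))-[240,165]+.5)/.3-.5)
E
```

```text
0.1 [343.16   122.6041] tab obs 344,110 [599.0412 179.5343] obs 600,180
0.105 [343.5919 118.013 ] tab obs 344,110 [599.0516 181.4222] obs 600,180
0.11 [344.0258 113.4006] tab obs 344,110 [599.0623 183.3716] obs 600,180
0.115 [344.4618 108.7665] tab obs 344,110 [599.0733 185.3853] obs 600,180
0.12 [344.8998 104.1109] tab obs 344,110 [599.0847 187.4667] obs 600,180
knobtop [138.0708 115.7665]
```

```bash

python3 -m jog '[[[0,0,0],[0,0.0005,-0.03],1],[[0,0,0],[0,0,-0.03],1],[[0,0,0],[0,0,-0.03],1],[[0,0,0],[0,0,-0.03],1],[[0,0,0],[0,0,-0.03],1]]'
python3 -m jog '[[[0,0,0],[0,0,-0.015],1],[[0,0,0],[0,0,-0.01],1],[[0,0,0],[0,0,0],0],[[0,0,0],[0,0,0],0],[[0,0,0],[0,0,0],0]]' 50
python3 -m jog '[[[0,0,0],[0,0,0],0],[[0,0,0],[0,0,0],0],[[0,0,0],[0,0,0],0],[[0,0,0],[0,0,0],0],[[0,0,0],[0,0,0],0]]'
python3 -m jog '[[[0,0,0],[0,0,0],0],[[0,0,0],[0,0,0],0],[[0,0,0],[0,0,0],0],[[0,0,0],[0,0,0],0],[[0,0,0],[0,0,0],0]]'
```

```text
t: 22.58
position: [0.5398, 0.1399, 0.1186]
tool_rot: [0.694, 0.72, 0.0, 0.0]
ft_force: [0.4, 1.0, -0.1]
grip_width: 0.0855
grip_force: 0.0
t: 23.0
position: [0.5409, 0.1404, 0.096]
tool_rot: [0.694, 0.72, 0.001, 0.001]
ft_force: [0.5, -0.2, 0.3]
grip_width: 0.0514
grip_force: 0.0
t: 23.42
position: [0.5404, 0.1404, 0.0954]
tool_rot: [0.694, 0.72, 0.001, 0.001]
ft_force: [1.6, -0.4, 2.0]
grip_width: 0.0132
grip_force: 53.3
t: 23.83
position: [0.5404, 0.1403, 0.0948]
tool_rot: [0.694, 0.72, 0.001, 0.0]
ft_force: [3.4, 0.8, 2.1]
grip_width: 0.0133
grip_force: 53.3
```

Tab gripped. I slide the carriage gently down to its stop (the 100 mm reference), guarded by force, then raise it by the computed amount.

```bash

python3 -m jog '[[[0,0,0],[0,0,-0.0005],0],[[0,0,0],[0,0,-0.0008],0],[[0,0,0],[0,0,-0.0008],0],[[0,0,0],[0,0,-0.0008],0],[[0,0,0],[0,0,-0.0008],0]]' | grep -E "pos|ft" && python3 g.py 9 &&
python3 -m jog '[[[0,0,0],[0,0,-0.0006],0],[[0,0,0],[0,0,-0.0006],0],[[0,0,0],[0,0,-0.0006],0],[[0,0,0],[0,0,-0.0006],0],[[0,0,0],[0,0,-0.0006],0]]' | grep -E "pos|ft" && python3 g.py 9 &&
python3 -m jog '[[[0,0,0],[0,0,-0.0003],0],[[0,0,0],[0,0,-0.0003],0],[[0,0,0],[0,0,-0.0003],0],[[0,0,0],[0,0,-0.0003],0],[[0,0,0],[0,0,-0.0003],0]]' | grep -E "pos|ft" && python3 g.py 9 &&
python3 -m jog '[[[0,0,0],[0,0,-0.0003],0],[[0,0,0],[0,0,-0.0003],0],[[0,0,0],[0,0,-0.0003],0],[[0,0,0],[0,0,-0.0003],0],[[0,0,0],[0,0,-0.0003],0]]' | grep -E "pos|ft" && python3 g.py 9 &&
python3 -m jog '[[[0,0,0],[0,0,-0.0003],0],[[0,0,0],[0,0,-0.0003],0],[[0,0,0],[0,0,-0.0003],0],[[0,0,0],[0,0,-0.0003],0],[[0,0,0],[0,0,-0.0003],0]]' | grep -E "pos|ft" && python3 g.py 9 &&
python3 -m jog '[[[0,0,0],[0,0,-0.0003],0],[[0,0,0],[0,0,-0.0003],0],[[0,0,0],[0,0,-0.0003],0],[[0,0,0],[0,0,-0.0003],0],[[0,0,0],[0,0,-0.0003],0]]' | grep -E "pos|ft" && python3 g.py 9 &&
python3 -m jog '[[[0,0,0],[0,0,-0.0003],0],[[0,0,0],[0,0,-0.0003],0],[[0,0,0],[0,0,-0.0003],0],[[0,0,0],[0,0,-0.0003],0],[[0,0,0],[0,0,-0.0003],0]]' | grep -E "pos|ft" && python3 g.py 9 &&
python3 -m jog '[[[0,0,0],[0,0,-0.0003],0],[[0,0,0],[0,0,-0.0003],0],[[0,0,0],[0,0,-0.0003],0],[[0,0,0],[0,0,-0.0003],0],[[0,0,0],[0,0,-0.0003],0]]' | grep -E "pos|ft"; python3 g.py 9; echo $?
```

```text
position: [0.5403, 0.1403, 0.091]
ft_force: [3.8, 0.6, 1.4]
position: [0.5403, 0.1403, 0.0881]
ft_force: [4.9, 1.1, 2.7]
position: [0.5403, 0.1403, 0.0866]
ft_force: [5.4, 1.2, 1.9]
position: [0.5403, 0.1403, 0.0851]
ft_force: [5.3, 1.7, 3.5]
position: [0.5403, 0.1403, 0.0836]
ft_force: [4.9, 1.3, 2.0]
position: [0.5403, 0.1403, 0.0828]
ft_force: [3.8, 1.2, 9.3]
1
```

```bash

python3 -m jog '[[[0,0,0],[0,0,0.004],0],[[0,0,0],[0,0,0.006],0],[[0,0,0],[0,0,0.006],0],[[0,0,0],[0,0,0.006],0],[[0,0,0],[0,0,0.006],0]]' | grep -E "pos|ft"
python3 -m jog '[[[0,0,0],[0,0,0.006],0],[[0,0,0],[0,0,0.006],0],[[0,0,0],[0,0,0.006],0],[[0,0,0],[0,0,0.006],0],[[0,0,0],[0,0,0.004],0]]' | grep -E "pos|ft"
python3 -m jog '[[[0,0,0],[0,0,0.003],0],[[0,0,0],[0,0,0.002],0],[[0,0,0],[0,0,0.001],0],[[0,0,0],[0,0,0.001],0],[[0,0,0],[0,0,0.001],0]]' | grep -E "pos|ft"
python3 -m jog '[[[0,0,0],[0,0,0.001],0],[[0,0,0],[0,0,0.001],0],[[0,0,0],[0,0,0.0008],0],[[0,0,0],[0,0,0],0],[[0,0,0],[0,0,0],0]]' | grep -E "pos|ft"
python3 -m jog '[[[0,0,0],[0,0,0],0],[[0,0,0],[0,0,0],0],[[0,0,0],[0,0,0],0],[[0,0,0],[0,0,0],0],[[0,0,0],[0,0,0],0]]'
```

```text
position: [0.5402, 0.1403, 0.1093]
ft_force: [7.6, 1.6, -3.1]
position: [0.5402, 0.1403, 0.1374]
ft_force: [7.3, 1.4, -4.6]
position: [0.5402, 0.1403, 0.1449]
ft_force: [7.4, 1.4, -3.6]
position: [0.5402, 0.1403, 0.1478]
ft_force: [6.4, 1.7, -2.7]
t: 28.42
position: [0.5402, 0.1403, 0.1479]
tool_rot: [0.694, 0.72, 0.0, 0.0]
ft_force: [8.1, 1.0, -3.1]
grip_width: 0.0135
grip_force: 52.4
```

```bash

python3 -m jog '[[[0,0,0],[0,0,-0.0004],0],[[0,0,0],[0,0,-0.0004],0],[[0,0,0],[0,0,-0.0004],0],[[0,0,0],[0,0,0],0],[[0,0,0],[0,0,0],0]]'
python3 -m jog '[[[0,0,0],[0,0,0],0],[[0,0,0],[0,0,0],0],[[0,0,0],[0,0,0],0],[[0,0,0],[0,0,0],0],[[0,0,0],[0,0,0],0]]'
```

```text
t: 28.83
position: [0.5403, 0.1403, 0.1474]
tool_rot: [0.694, 0.72, 0.001, 0.0]
ft_force: [5.7, 1.4, 1.9]
grip_width: 0.0134
grip_force: 53.2
t: 29.25
position: [0.5403, 0.1403, 0.1474]
tool_rot: [0.694, 0.72, 0.0, 0.0]
ft_force: [5.6, 0.6, 1.6]
grip_width: 0.0134
grip_force: 53.2
```

```bash

python3 -m jog '[[[0,0,0],[0,0,-0.0004],0],[[0,0,0],[0,0,-0.0003],0],[[0,0,0],[0,0,0],0],[[0,0,0],[0,0,0],0],[[0,0,0],[0,0,0],0]]'
python3 -m jog '[[[0,0,0],[0,0,0],1],[[0,0,0],[0,0,0],1],[[0,0,0],[0,0,0],1],[[0,0,0],[0,0,0],1],[[0,0,0],[0,0,0],1]]'
python3 -m jog '[[[0,0,0],[0,0,0.01],1],[[0,0,0],[0,0,0.025],1],[[0,0,0],[0,0,0.03],1],[[0,0,0],[0,0,0.03],1],[[0,0,0],[0,0,0.03],1]]'
python3 - <<'E'
from h import *
C=pickle.load(open("c4.pkl","rb"))
E
```

```text
t: 29.67
position: [0.5403, 0.1403, 0.1468]
tool_rot: [0.694, 0.72, 0.001, 0.0]
ft_force: [5.5, 2.0, 2.0]
grip_width: 0.0134
grip_force: 53.2
t: 30.08
position: [0.5389, 0.14, 0.1464]
tool_rot: [0.694, 0.72, -0.001, -0.001]
ft_force: [-0.0, 0.1, 0.2]
grip_width: 0.0731
grip_force: 0.0
t: 30.5
position: [0.5394, 0.1401, 0.274]
tool_rot: [0.694, 0.72, 0.0, 0.0]
ft_force: [0.8, 0.5, -0.6]
grip_width: 0.0856
grip_force: 0.0
```

```bash

python3 -m jog '[[[0,0,0],[-0.015,-0.03,0],1],[[0,0,0],[-0.015,-0.03,0],1],[[0,0,0],[-0.015,-0.03,0],1],[[0,0,0],[-0.015,-0.03,0],1],[[0,0,0],[-0.015,-0.03,0],1]]' | grep pos
python3 -m jog '[[[0,0,0],[-0.015,-0.03,0],1],[[0,0,0],[-0.015,-0.03,0],1],[[0,0,0],[-0.015,-0.03,0],1],[[0,-0.1,0],[0,0,-0.02],1],[[0,-0.1,0],[0,0,-0.03],1]]' | grep pos
python3 -m jog '[[[0,-0.1,0],[0,0,-0.03],1],[[0,-0.1,0],[0,0,-0.03],1],[[0,-0.1,0],[0,0,-0.03],1],[[0,0,0],[0,0,0],1],[[0,0,0],[0,0,0],1]]' | grep pos
python3 -m jog '[[[0,0,0],[0,0,0],1],[[0,0,0],[0,0,0],1],[[0,0,0],[0,0,0],1],[[0,0,0],[0,0,0],1],[[0,0,0],[0,0,0],1]]'
python3 - <<'E'
from bench import *
from h import *
import cv2
np.set_printoptions(precision=4,suppress=True)
c=read_camera("wrist");pickle.dump(c,open("w5.pkl","wb"))
k=proj(c,np.array([.5465,-.0413,.1639]),True);n=proj(c,np.array([.5455,-.0083,.1639]),True)
print(k,n,-np.array(c["R"]).T@c["t"])
x,y=((k+n)/2-[40,30]).astype(int);print("off",x,y);x=max(0,min(x,480));y=max(0,min(y,360));print(x,y)
cv2.imwrite("pics/w5.png",cv2.resize(c["frame"][y:y+60,x:x+80],(800,600),interpolation=cv2.INTER_CUBIC)[:,:,::-1])
E
```

```text
position: [0.4637, -0.0109, 0.2727]
position: [0.4224, -0.102, 0.2255]
position: [0.4218, -0.0956, 0.1477]
t: 32.17
position: [0.4234, -0.0957, 0.1485]
tool_rot: [0.673, 0.705, 0.16, 0.156]
ft_force: [-0.1, -0.4, 0.7]
grip_width: 0.0859
grip_force: 0.0
[465.8769 168.1527] [470.9765 116.9925] [ 0.3577 -0.0182  0.276 ]
off 428 112
428 112
```

View pics/w5.png

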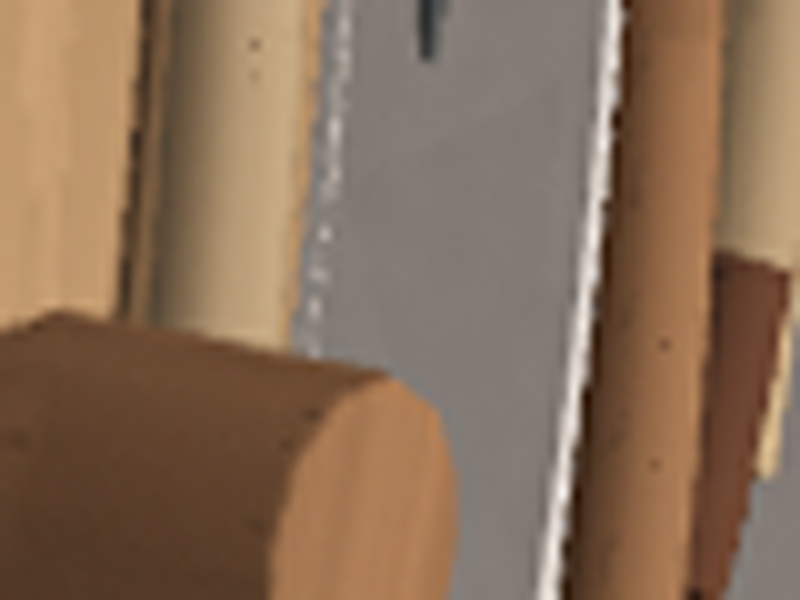

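Knob's top face spans x 270–460 with its +y edge at (388,375), and the needle tip is at (429,60). I fit heights to both.

```bash
python3 - <<'E'
from h import *
np.set_printoptions(precision=1,suppress=True)
c=pickle.load(open("w5.pkl","rb"));P=lambda X:(proj(c,np.array(X),True)-[428,112]+.5)*10-.5
a=np.linspace(0,2*np.pi,181)
j=np.radians(1.9);Y=np.array([-np.sin(j),np.cos(j)])
for z in (.1619,.1639,.1659):
    for bx in (.5455,.5465):
        b=np.array([bx,-.0413]); q=np.array([P(np.r_[b+.012*np.array([np.cos(t),np.sin(t)]),z]) for t in a])
        print(z,bx,"knob x",q[:,0].min(),q[:,0].max(),"top",q[q[:,1].argmin()],"tip",P(np.r_[b+.033*Y,z]))
E
```

```text
0.1619 0.5455 knob x 249.49740148276146 443.5133079294674 top [371.6 375.8] tip [400.   49.5]
0.1619 0.5465 knob x 257.9911810188373 450.604297927418 top [379.3 376.5] tip [407.8  51.3]
0.1639 0.5455 knob x 274.90515243105574 467.76394473622486 top [396.9 381. ] tip [425.8  52.7]
0.1639 0.5465 knob x 283.33504510191926 474.7933110108813 top [404.5 381.7] tip [433.5  54.5]
0.1659 0.5455 knob x 300.5496161891109 492.2147043512116 top [422.4 386.3] tip [451.9  56. ]
0.1659 0.5465 knob x 308.91914692123135 499.1803857759244 top [430.  386.9] tip [459.5  57.8]
```

Fitted in the same view, knob top and tip agree to a few tenths of a millimetre. That matches the kinematic setting (0.1639 m), and the gripper is clear of everything.

```bash
python3 -c "
from bench import *
print(job_done())"
```

```text
the job is handed in; nothing more can be done
None
```

The rod is bottomed in the bore at about 61 mm and released. The pointer tip stands at about 164 mm, level with the knob's top face to a few tenths of a millimetre by camera and arm readings. Before raising the pointer I slid it down to its lowest stop as a zero reference. The job is handed in; no verdict came back.

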